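Wedge a drive case tight in the holding jig

TASK

Clamp the black drive case in the wooden holding jig so that it can be opened: lay the loose tapered wooden wedge in the slot beside the case, thin end first and slanting side against the case, and tap it along the slot until the case is hard against the opposite rail and the wedge stays locked tight. Leave the straight wooden block where it lies, and let go of everything at the end.

Things in the scene. Friction and masses are not known exactly. Their poses are not given: they have to be found in the camera images.
- jig: Wooden jig fixed to the bench. Origin on its underside below the slot mouth, x into the slot, y left. Plywood plate 8 mm thick, x -100..145, y -35..112 mm, bare before x=0. Rails to 26 mm above the bench: straight guide rail on the right, face y=0, x 0..100; side rail left of the case and end rail beyond it, both turned by -14 deg. Slot: between guide rail and case, 29.5 mm wide at x=0 when tight.
- wedge: Pale wood wedge lying flat, 112 long, 30 mm high, 70 g. Origin under the centre of its thick head, x to the thin end. Head (grip, tap its end) x -16..16, y -17..17 mm. Then right side straight (y=-17), left side slants to y=-3 at the thin end x=96 (14 mm wide). Tight: origin near x=-34, y=17, z=8 mm in the jig frame, x axes alike, head outside the mouth. A push of about 20 N on the head locks it.
- drive_case: Black external drive case, flat box 62 x 112 x 24 mm, 190 g, lying on the jig's plate between side rail and slot with a few mm of play. Origin at the centre of its underside; its y axis is the long one, turned -14 degrees from the jig's x, so the slot narrows by 0.25 mm per mm. Hard against the side rail its centre is near x = 62, y = 46 mm in the jig's frame.
- straight_block: Bystander: loose pale wooden packing block, 112 x 34 x 30 mm, same wood as the wedge but with parallel sides. Origin at the centre of its underside, x along it. It is to stay where it lies.
Not all that is in view belongs to the job. Leave any yellow look-alike of the wedge alone.

How it is judged:
At the end, for the whole second after the job is handed in: Wedge flat in the slot (within 6 mm, 10 degrees), at most 8 mm short of its tight position, still, and pressing on both case and jig with over 1 N with the robot off it; case flat on the plate (6 mm) and within about 2 mm of the side rail; the straight block not moved over 30 mm (x of wedge in the frame of jig above -0.042 m and z of each of wedge, drive_case in the frame of jig below 0.014 m and angle between the x axis of wedge and the x axis of jig, either way round below 0.17 rad and y of drive_case in the frame of jig above 0.0435 m and contact force between wedge and drive_case above 1 N and contact force between wedge and jig above 1 N and linear speed of wedge below 0.01 m/s); the robot touches nothing.
It fails at once if the straight block is moved by more than 30 mm (distance of straight_block from where it was at the start of the episode above 0.03 m).
It also fails if it takes over 56 s, if anything falls off the work surface, if the arm or the gripper's body presses on something with over 40 N, if the wrist force passes 120 N, or if a joint passes its speed limit or range.

ROBOT

A 7-joint arm with a two-finger parallel gripper is mounted at the origin on a cart in front of the work surface, level with it; the furniture and walls round the work are solid. World frame = base frame: x ahead of the robot, y to its left, z up, the work surface at z = 0. Lengths are in m, angles in rad, forces in N, time in s.
With the tool pointing down it reaches from about 0.4 to 0.875 m from the base axis. Payload 19.3 kg.
Tool frame: the origin (TCP) lies midway between the tips of the shut fingers; the grasp point (between the pads) lies bot.grip_point_offset behind it (bot.grip_point_offset is the distance from the TCP to the grasp point, in m); z points along the fingers, y is the direction in which the jaws open and shut (so a half turn about z gives the same grasp; the last joint's range is limited). The gripper opens to 85 mm and grips with 20 to 120 N. Pads are 22 mm wide; open, the fingers measure 114 mm over their backs; the gripper's body (76 mm by 85 mm) begins 54 mm behind the grasp point. The pads swing forward as they close: fully open they stand 13 mm farther back than shut.
Start: joints at [1.161, 0.521, -0.036, 1.599, 0.021, 1.021, -0.113], TCP at [0.208, -0.589, 0.231] pointing down, gripper open.
Joint ranges: [-2.91, 2.91], [-0.3, 2.13], [-1.5, 1.42], [0.17, 2.43], [-1.26, 4.41], [0.16, 1.93], [-2.52, 2.52]. Speed limits (rad/s): [1.89, 1.89, 2.39, 2.39, 3.01, 3.01, 3.01].

INTERFACE

Orientations are given as [roll, pitch, yaw] about the fixed x, y, z axes, in that order (R = Rz(yaw) Ry(pitch) Rx(roll)).
In Python, from workcell import bot gives the robot as it stands.
- The arm moves only by the tool servo_tool, never from a script. Its argument "rows" is a list that holds one entry, the list of rows, each a list of 6 numbers: the shift along the tool's x, y, z in cm, then the turn, a rotation vector about the tool's x, y, z in degrees. A call has 1 to 5 rows; each row shifts and turns the commanded pose from where the row before left it, along the tool's axes as they then stand; what a row does not reach is not made up. A row lasts 1/8 s, in which the tool goes at most 62.5 mm and 10.7 degrees, less where a joint would pass 70% of its speed; a pose out of reach is approached as far as the arm can. A call is refused whole if a number of a shift passes 6.25 or a number of a turn 10.7, either way. A call with a gripper value outside its range is refused whole. "grip" is the opening, from -1 (shut) to 1 (fully open), so that 0 is half open, set as the call begins (left out, the last holds). The fingers move at their own pace and stop on an object; "squeeze" is the grip in N (left out, the last holds). Time passes only in rows, so rows that do not move let the fingers close. It gives the time, the measured TCP pose, the force and the opening at its end, in the units of the state.
- bot.observe(): the state, without advancing time (a new reading comes with each control period).
- bot.grab_frame(name): name is "side" or "top" or "wrist"; returns a dict with "image" (480x640x3 uint8, red, green, blue), "K" (3x3 intrinsics, pixels), "R" (3x3) and "t" (3): a world point X has camera coordinates R X + t; the wrist camera has in their place "mount" (4x4, takes a point from camera to tool coordinates, whose origin is the TCP and whose axes are the flange's). Camera axes: x right, y down, z forward; pixel columns grow to the right and rows downward; lengths in m; the calibration is good to about 2 mm. A picture is of the moment at which its call begins: read the wrist's pose just before it. There is no depth.
- bot.job_done(): hands the job in, once; it reports no verdict.
The state is a dict: "clock": time; "qpos": joint angles; "qd": joint speeds; "joint_efforts": joint torques, N m; "position": TCP position; "tool_rot": TCP orientation; "force": force on the tool from outside, world axes, zero at the start; "moment": the same for the moment, N m; "grip_width": finger opening in m.
Only numpy, scipy, OpenCV 4.12 (cv2) and the standard library are available. Lean on these libraries where they do the work, as an engineer would, in place of code of your own. Each camera call takes 0.05 s, during which the arm holds its last target.

## Working session

There is one attempt and no reset: what is moved stays moved. The work goes in short steps, Python scripts to look and compute and a tool call to move; the robot and the scene stay as the last step left them, time stands still between calls to the robot, and variables do not carry over. Pictures are saved under pics/ and viewed, and the job is handed in when it is done.

Besides the shell and the picture viewer there is one more tool, called after "Call:" as name(argument=value, ...), one argument or row to a line, values as JSON. servo_tool: Moves the arm, as the interface text tells. Its arguments: {"type":"object","properties":{"rows":{"type":"array"},"grip":{"type":"number"},"squeeze":{"type":"number"}},"required":["rows"]}

```bash
ls; mkdir -p pics; cat > h.py <<'E'
import numpy as np, cv2
from workcell import bot
def save(n,im): cv2.imwrite('pics/'+n+'.png',cv2.cvtColor(im,cv2.COLOR_RGB2BGR))
E
python3 - <<'E'
from h import *
import pickle
s=bot.observe(); print(s['clock'],s['position'],s['tool_rot'],s['grip_width'],bot.grip_point_offset)
for n in ['top','side','wrist']:
    f=bot.grab_frame(n); save(n+'0',f['image']); pickle.dump(f,open(n+'0.pkl','wb'))
    print(n,{k:np.round(v,3).tolist() for k,v in f.items() if k!='image'})
E
```

```text
pics
0.0 [ 0.20814943 -0.58897468  0.23074116] [-3.14048189e+00  6.95182046e-05  3.39735164e-01] 0.08535914089520805 0.0187
top {'K': [[570.937, 0.0, 322.844], [0.0, 570.937, 238.314], [0.0, 0.0, 1.0]], 'R': [[0.027, -0.999, 0.023], [-0.984, -0.031, -0.174], [0.175, -0.018, -0.984]], 't': [-0.085, 0.495, 0.897]}
side {'K': [[485.573, 0.0, 323.087], [0.0, 485.573, 241.879], [0.0, 0.0, 1.0]], 'R': [[-1.0, 0.025, -0.016], [0.029, 0.669, -0.743], [-0.008, -0.743, -0.669]], 't': [0.529, 0.041, 0.975]}
wrist {'K': [[409.368, 0.0, 318.525], [0.0, 409.368, 238.521], [0.0, 0.0, 1.0]], 'mount': [[-0.0, -0.962, -0.273, 0.069], [1.0, -0.0, 0.0, 0.0], [-0.0, -0.273, 0.962, -0.142], [0.0, 0.0, 0.0, 1.0]]}
```

View pics/top0.png

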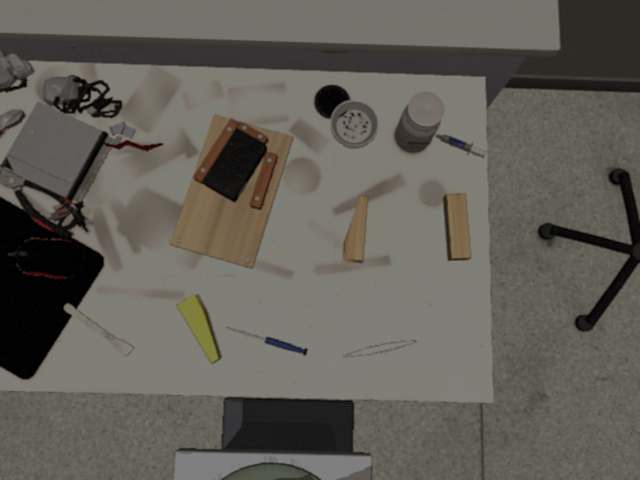

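View pics/side0.png

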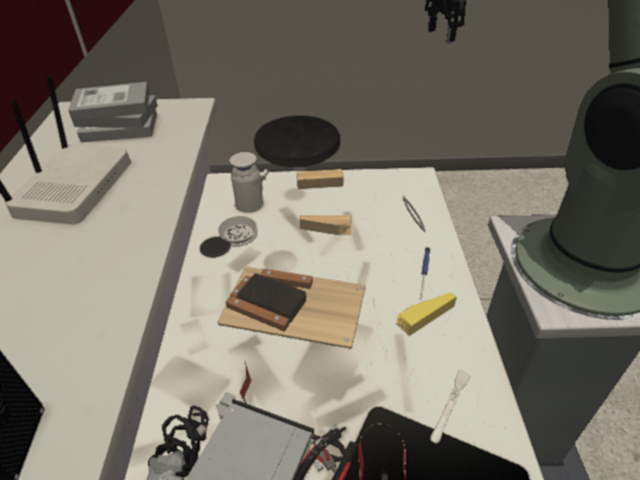

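View pics/wrist0.png

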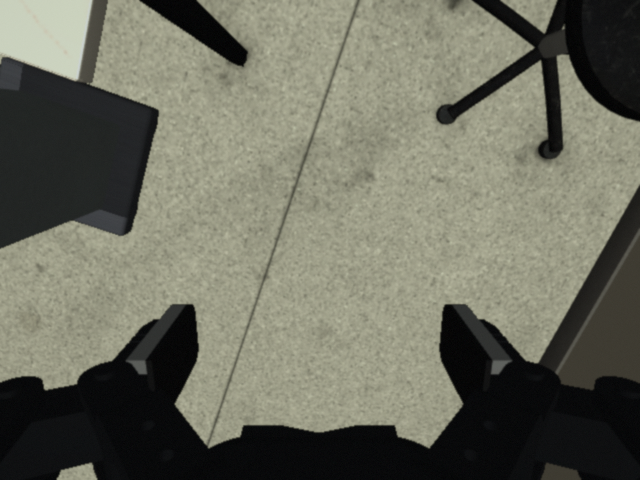

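```bash
python3 - <<'E'
from h import *
import pickle
im=pickle.load(open('top0.pkl','rb'))['image']
save('cropw',cv2.resize(im[180:280,320:490],None,fx=4.5,fy=4.5,interpolation=cv2.INTER_CUBIC))
save('cropj',cv2.resize(im[105:275,160:310],None,fx=3.5,fy=3.5,interpolation=cv2.INTER_CUBIC))
E
```

```text
(no output)
```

View pics/cropw.png

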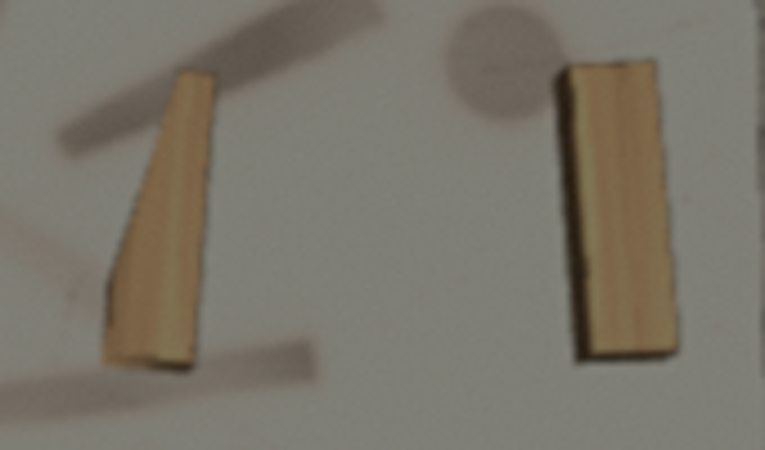

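View pics/cropj.png

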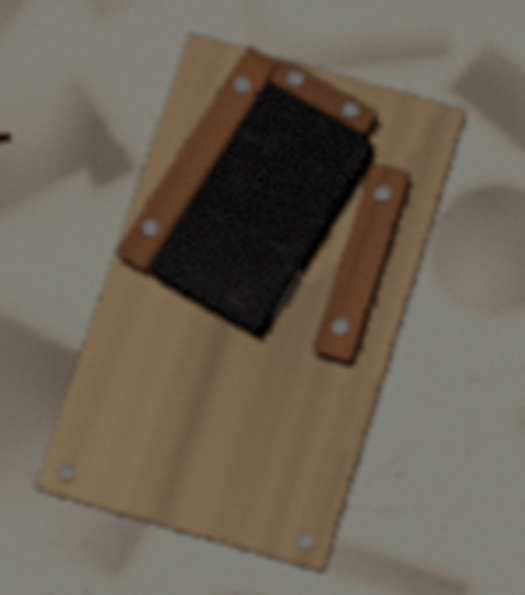

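```bash
cat >> h.py <<'E'
def ray(f,uv,z):
    uv=np.atleast_2d(uv).astype(float); K,R,t=[np.array(f[k]) for k in 'KRt']
    d=np.c_[uv,np.ones(len(uv))]@np.linalg.inv(K).T@R; c=-R.T@t
    return c+d*((z-c[2])/d[:,2])[:,None]
def proj(f,X):
    X=np.atleast_2d(X); p=(X@np.array(f['R']).T+f['t'])@np.array(f['K']).T; return p[:,:2]/p[:,2:]
def fit2(m,w):
    m=np.array(m,float);w=np.array(w)[:,:2]; a=m-m.mean(0);b=w-w.mean(0)
    th=np.arctan2((a[:,0]*b[:,1]-a[:,1]*b[:,0]).sum(),(a*b).sum())
    R=np.array([[np.cos(th),-np.sin(th)],[np.sin(th),np.cos(th)]]); o=w.mean(0)-R@m.mean(0)
    return th,o,R,(m@R.T+o-w)
E
python3 - <<'E'
from h import *
import pickle
f=pickle.load(open('top0.pkl','rb'))
W=np.array([[181,72],[215,73],[192,362],[104,355],[109,285]])/4.5+[320,180]
w=ray(f,W,.03); th,o,R,e=fit2(np.array([[96,-3],[96,-17],[-16,-17],[-16,17],[16,17]])/1e3,w)
print('wedge',th,o,'\n',np.round(e*1e3,1))
J=np.array([[190,33],[465,110],[325,570],[38,487]])/3.5+[160,105]
j=ray(f,J,.008); th,o,R,e=fit2(np.array([[145,112],[145,-35],[-100,-35],[-100,112]])/1e3,j)
print('jig',th,o,'\n',np.round(e*1e3,1))
g=ray(f,np.array([[372,165],[317,352]])/3.5+[160,105],.026)[:,:2]
print('guide in jig',(g-o)@R*1e3)
c=ray(f,np.array([[268,84],[371,148],[262,338],[150,270]])/3.5+[160,105],.032)[:,:2]
print('case in jig',(c-o)@R*1e3)
# wood masks for check
hsv=cv2.cvtColor(f['image'],cv2.COLOR_RGB2HSV)
m=cv2.inRange(hsv,(8,70,60),(25,255,255)); 
for cc in cv2.findContours(m,0,1)[0]:
    if cv2.contourArea(cc)>300: print(cv2.minAreaRect(cc),cv2.contourArea(cc))
E
```

```text
wedge -0.05623161849933475 [ 0.47918916 -0.12243596] 
 [[ 0.3  0.9]
 [-0.5 -0.2]
 [-2.  -0.9]
 [-1.7  0.4]
 [ 3.9 -0.1]]
jig -0.2476776470297974 [0.55356151 0.05547403] 
 [[ 1.1  0.5]
 [ 1.  -1.4]
 [-0.9 -0.4]
 [-1.2  1.2]]
guide in jig [[97.45446358 -0.30885173]
 [-0.36184826 -2.01776576]]
case in jig [[121.218652    59.72965952]
 [103.83087028   1.65612004]
 [ -2.25142548  24.36211462]
 [ 15.03919074  86.2449199 ]]
((354.98583984375, 228.1876220703125), (20.16905403137207, 67.24271392822266), 4.3160271644592285) 969.0
((457.6482849121094, 226.27931213378906), (66.27029418945312, 20.01396369934082), 85.2363510131836) 1203.5
((231.30784606933594, 190.31494140625), (85.48561096191406, 139.29441833496094), 17.35402488708496) 11291.0
```

Call:
servo_tool(
  rows=[
    [[3.4,-2.9,0,0,0,0],[3.4,-2.9,0,0,0,0],[3.4,-2.9,0,0,0,0],[3.4,-2.9,0,0,0,0],[3.4,-2.9,0,0,0,0]],
  ],
  grip=1,
)

```text
clock: 0.78
position: [0.3208, -0.3945, 0.2312]
tool_rot: [-3.141, 0.0, 0.34]
force: [0.4, 0.1, 1.0]
grip_width: 0.0853
```

Call:
servo_tool(
  rows=[
    [[3.4,-2.9,0,0,0,0],[3.4,-2.9,0,0,0,0],[3.4,-2.9,0,0,0,0],[3.4,-2.9,0,0,0,0],[3.4,-2.9,0,0,0,0]],
  ],
)

```text
clock: 1.4
position: [0.4327, -0.2012, 0.2313]
tool_rot: [3.142, 0.0, 0.34]
force: [0.3, -0.5, -0.3]
grip_width: 0.0853
```

Call:
servo_tool(
  rows=[
    [[3.5,-3.0,2,0,0,0],[3.5,-2.9,2,0,0,0],[0,0,2,0,0,7.6],[0,0,2,0,0,7.6],[0,0,0,0,0,7.5]],
  ],
)

```text
clock: 2.02
position: [0.4777, -0.1233, 0.1499]
tool_rot: [-3.141, 0.003, -0.06]
force: [0.7, -1.2, 0.9]
grip_width: 0.0853
```

Call:
servo_tool(
  rows=[
    [[0,0,0,0,0,0]],
  ],
)

```text
clock: 2.15
position: [0.4785, -0.1234, 0.1511]
tool_rot: [3.141, 0.001, -0.056]
force: [0.8, 0.2, 0.5]
grip_width: 0.0852
```

```bash
python3 - <<'E'
from h import *
import pickle
s=bot.observe(); print(s['position'],s['tool_rot'],s['qpos'])
f=bot.grab_frame('wrist'); save('w1',f['image']); pickle.dump((s,f),open('w1.pkl','wb'))
E
```

```text
[ 0.4784722  -0.12343354  0.15110017] [ 3.14149110e+00  5.30772197e-04 -5.55549109e-02] [ 0.2269848   0.4313997  -0.12200933  2.01027976  0.07883698  0.70479973
 -1.57042578]
```

View pics/w1.png

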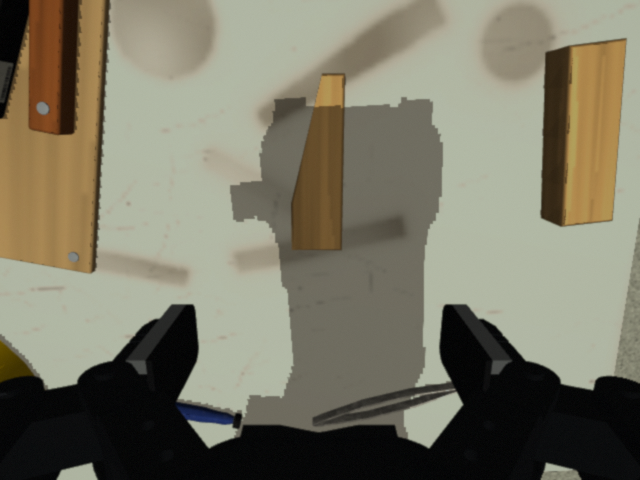

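```bash
cat >> h.py <<'E'
from scipy.spatial.transform import Rotation as Ro
def wcam(s,f):
    T=np.eye(4);T[:3,:3]=Ro.from_euler('xyz',s['tool_rot']).as_matrix();T[:3,3]=s['position']
    C=np.linalg.inv(T@np.array(f['mount'])); return dict(K=f['K'],R=C[:3,:3],t=C[:3,3])
E
python3 - <<'E'
from h import *
import pickle
s,f=pickle.load(open('w1.pkl','rb'));c=wcam(s,f)
w=ray(c,[[321,74],[345,74.5],[341.5,249.5],[292,249.5],[292,204]],.03)
th,o,R,e=fit2(np.array([[96,-3],[96,-17],[-16,-17],[-16,17],[16,17]])/1e3,w);print(th,o,np.round(e*1e3,1))
j=ray(c,[[94,272]],.008);print('jig corner',j, 'expected from top')
o=np.array([.5536,.0555]);a=-.2477;print(o+np.array([[np.cos(a),-np.sin(a)],[np.sin(a),np.cos(a)]])@[-.1,-.035])
E
```

```text
-0.05488759027581465 [ 0.48001019 -0.12302588] [[ 0.7 -0.4]
 [ 1.  -0. ]
 [-0.9 -0.4]
 [-0.9  0.2]
 [ 0.   0.7]]
jig corner [[0.44976819 0.04447204 0.008     ]] expected from top
[0.44807099 0.04608572]
```

Call:
servo_tool(
  rows=[
    [[0.15,0,4,0,0,0],[0,0,4,0,0,0],[0,0,4,0,0,0],[0,0,2,0,0,0],[0,0,0.8,0,0,0]],
  ],
)

```text
clock: 2.82
position: [0.4797, -0.1235, 0.0025]
tool_rot: [-3.141, 0.001, -0.054]
force: [0.2, 0.0, 0.1]
grip_width: 0.0851
```

Call:
servo_tool(
  rows=[
    [[0,0,0,0,0,0],[0,0,0,0,0,0],[0,0,0,0,0,0],[0,0,0,0,0,0],[0,0,0,0,0,0]],
  ],
  grip=-1,
  squeeze=60,
)

```text
clock: 3.45
position: [0.4806, -0.1238, 0.0043]
tool_rot: [3.141, -0.001, -0.056]
force: [-1.8, -0.3, 13.8]
grip_width: 0.0332
```

Call:
servo_tool(
  rows=[
    [[0,0,0,0,0,0],[0,0,0,0,0,0],[0,0,0,0,0,0],[0,0,-3,0,0,0],[0,0,-3,0,0,0]],
  ],
)

```text
clock: 4.08
position: [0.48, -0.1236, 0.0644]
tool_rot: [-3.142, -0.0, -0.056]
force: [0.4, 0.3, -0.0]
grip_width: 0.0332
```

Call:
servo_tool(
  rows=[
    [[0,0,-3.5,0,0,0],[-0.4,-3.5,-2,0,0,0],[-0.3,-5,0,0,0,0],[-0.3,-5,0,0,0,0],[-0.4,-5,0,0,0,0]],
  ],
)

```text
clock: 4.7
position: [0.4765, 0.0634, 0.1189]
tool_rot: [-3.141, -0.001, -0.056]
force: [1.4, 0.3, -0.3]
grip_width: 0.0328
```

Call:
servo_tool(
  rows=[
    [[-0.3,-3.3,0,0,0,0],[0,0,0,0,0,5.5],[0,0,0,0,0,5.5],[0,0,0,0,0,0],[0,0,0,0,0,0]],
  ],
)

```text
clock: 5.32
position: [0.4754, 0.0949, 0.1186]
tool_rot: [-3.141, -0.0, -0.246]
force: [-0.3, 0.1, -1.9]
grip_width: 0.0327
```

```bash
python3 - <<'E'
from h import *
import pickle
s=bot.observe(); print(s['position'],s['tool_rot'],s['qpos'])
f=bot.grab_frame('wrist'); save('w2',f['image']); pickle.dump((s,f),open('w2.pkl','wb'))
f=bot.grab_frame('top'); save('top2',f['image']); pickle.dump(f,open('top2.pkl','wb'))
E
```

```text
[0.47540642 0.09494608 0.11855472] [-3.14139408e+00 -3.16229625e-04 -2.46108878e-01] [-0.26431905  0.47227308 -0.07137782  2.05930793  0.05655658  0.6114221
 -2.19112563]
```

View pics/w2.png

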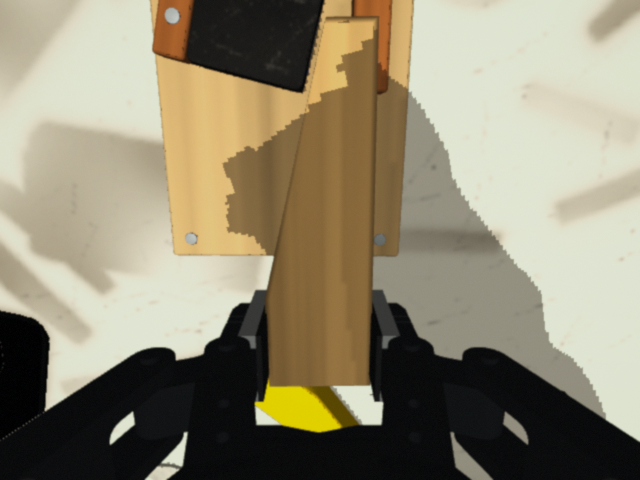

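```bash
python3 - <<'E'
from h import *
import pickle
s,f=pickle.load(open('w2.pkl','rb'));c=wcam(s,f)
im=f['image']; save('w2c',cv2.resize(im[0:270,140:430],None,fx=2.2,fy=2.2))
p=ray(c,[[175,254],[398,255],[154,20],[413,20]],.008)
print(np.round(p,4)); d=p[2]-p[0];e=p[3]-p[1];n=p[0]-p[1]
print(np.arctan2(d[1],d[0]),np.arctan2(e[1],e[0]),np.arctan2(-n[0],n[1]),np.linalg.norm(n))
w=ray(c,[[328,18],[377,17],[371,384],[270,384]],s['position'][2]-.004+.03)
th,o,R,e=fit2(np.array([[96,-3],[96,-17],[-16,-17],[-16,17]])/1e3,w);print('wedge',th,o,np.round(e*1e3,1))
E
```

```text
[[0.4852 0.188  0.008 ]
 [0.4493 0.0477 0.008 ]
 [0.6179 0.1532 0.008 ]
 [0.5827 0.0131 0.008 ]]
-0.2563932047076193 -0.2539263144136969 -0.2508196474413041 0.14479865646416587
wedge -0.23182217331960767 [0.47571015 0.09400187] [[ 1.9  0.1]
 [ 1.5 -1.3]
 [-1.6  0.1]
 [-1.8  1.1]]
```

View pics/w2c.png

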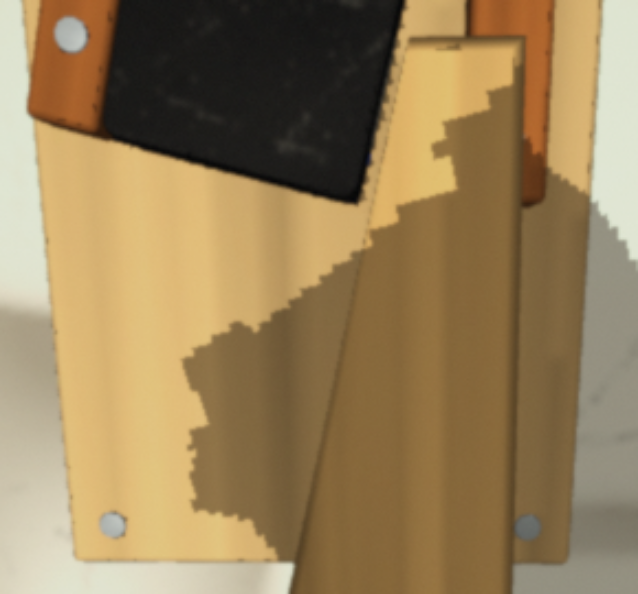

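Call:
servo_tool(
  rows=[
    [[0,0,3,0,0,0],[0,0,3,0,0,0],[0,0,1.4,0,0,0],[0,0,0,0,0,0],[0,0,0,0,0,0]],
  ],
)

```text
clock: 6.05
position: [0.4758, 0.095, 0.0451]
tool_rot: [-3.141, -0.001, -0.248]
force: [-0.6, -0.7, -0.5]
grip_width: 0.0329
```

```bash
python3 - <<'E'
from h import *
import pickle
s=bot.observe(); print(s['position'],s['tool_rot'],s['force'])
f=bot.grab_frame('wrist'); save('w3',f['image']); pickle.dump((s,f),open('w3.pkl','wb'))
g=bot.grab_frame('side')['image'];save('s3',cv2.resize(g[250:360,200:390],None,fx=4,fy=4))
E
```

```text
[0.47583759 0.09503148 0.04512627] [-3.14104571e+00 -8.75920740e-04 -2.48323966e-01] [-0.55658354 -0.68641272 -0.49956483]
```

View pics/w3.png

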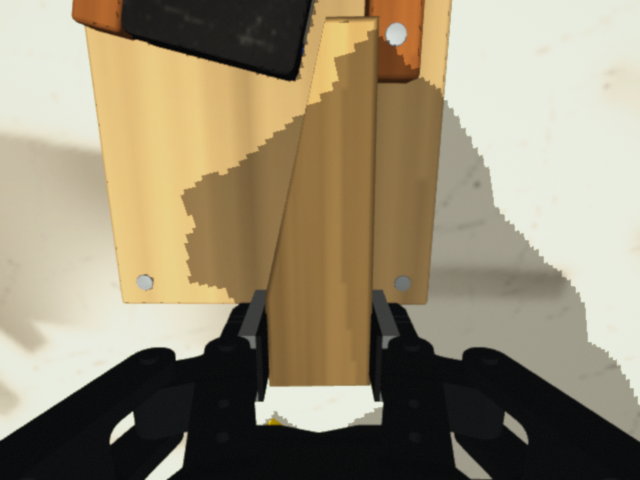

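View pics/s3.png

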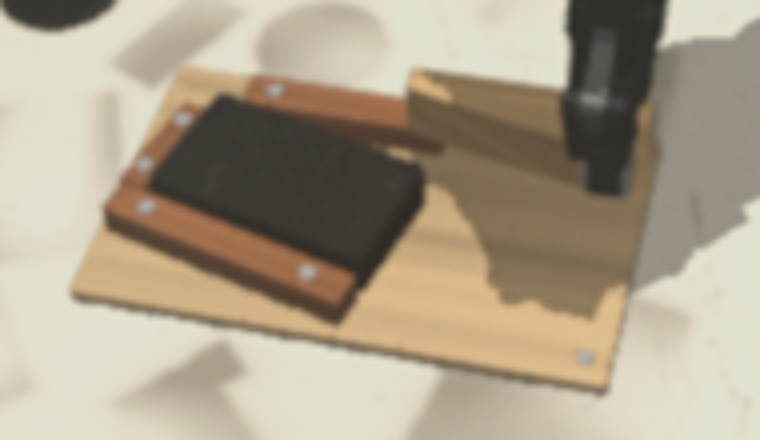

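```bash
python3 - <<'E'
from h import *
import pickle
s,f=pickle.load(open('w3.pkl','rb'));c=wcam(s,f)
o=np.array([.554,.0556]);a=-.25;R=np.array([[np.cos(a),-np.sin(a)],[np.sin(a),np.cos(a)]])
J=lambda uv,z:np.round((ray(c,uv,z)[:,:2]-o)@R*1e3,1)
print('rail R corner,',J([[418,80],[397,34]],.026),'case',J([[297,79]],.032))
print('plate',J([[123,303],[427,303]],.008))
for z in(.071,.075):print('wedge',J([[326,18],[377,17],[371,385],[270,385]],z))
f0=pickle.load(open('top0.pkl','rb'))
g=ray(f0,np.array([[372,165],[317,352],[357,362],[408,176],[382,192],[340,326]])/3.5+[160,105],.026)[:,:2]
print(np.round((g-o)@R*1e3,1))
E
```

```text
rail R corner, [[ -1.3 -18.3]
 [ 14.1  -9.7]] case [[-1.6 26.1]]
plate [[-99.5 111.6]
 [-99.2 -33.5]]
wedge [[  9.3  16.5]
 [  9.5   3.4]
 [-99.6   1. ]
 [-99.7  34.2]]
wedge [[  8.4  16.6]
 [  8.6   3.9]
 [-96.8   1.6]
 [-96.8  33.7]]
[[ 97.1  -0.3]
 [ -0.8  -2.2]
 [ -0.1 -22.2]
 [ 96.6 -18.9]
 [ 85.2  -9. ]
 [ 14.7  -9.1]]
```

Call:
servo_tool(
  rows=[
    [[0,0,1.5,0,0,1],[0,0,1.1,0,0,0],[0,0,0.3,0,0,0],[0,0,0.2,0,0,0],[0,0,0,0,0,0]],
  ],
)

```text
clock: 6.78
position: [0.4754, 0.0949, 0.0133]
tool_rot: [3.142, 0.0, -0.266]
force: [0.1, -0.3, -0.7]
grip_width: 0.0328
```

Call:
servo_tool(
  rows=[
    [[1,0,0,0,0,0],[1,0,0,0,0,0],[0.5,0,0,0,0,0],[0,0,0,0,0,0],[0,0,0,0,0,0]],
  ],
)

```text
clock: 7.4
position: [0.4996, 0.0885, 0.0133]
tool_rot: [-3.141, -0.0, -0.266]
force: [1.1, 2.8, -0.0]
grip_width: 0.0332
```

```bash
python3 - <<'E'
from h import *
import pickle
s=bot.observe(); print(s['position'],s['tool_rot'],s['force'])
f=bot.grab_frame('wrist'); save('w4',f['image']); pickle.dump((s,f),open('w4.pkl','wb'))
g=bot.grab_frame('side')['image'];save('s4',cv2.resize(g[250:360,200:390],None,fx=4,fy=4))
E
```

```text
[0.49957353 0.08854504 0.01334621] [-3.14128089e+00 -2.90957234e-04 -2.65733466e-01] [ 1.12484558  2.83219392 -0.04709723]
```

View pics/w4.png

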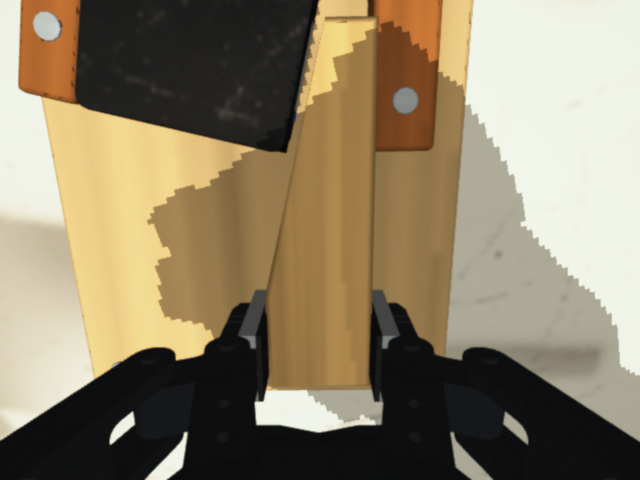

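View pics/s4.png

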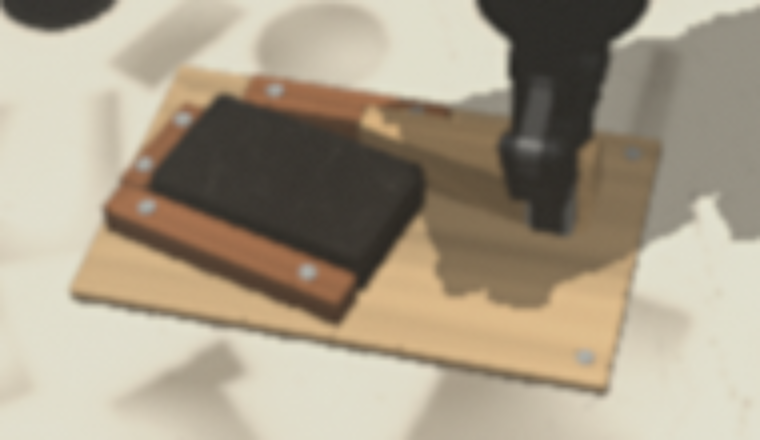

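Call:
servo_tool(
  rows=[
    [[0.3,-0.2,0,0,0,-0.9],[0.5,0,0,0,0,0],[0.4,0,0,0,0,0],[0,0,0,0,0,0]],
  ],
)

```text
clock: 8.0
position: [0.5119, 0.087, 0.0132]
tool_rot: [3.142, -0.0, -0.251]
force: [-0.6, -0.2, -0.5]
grip_width: 0.0331
```

Call:
servo_tool(
  rows=[
    [[0,0,0,0,0,0],[0,0,0,0,0,0],[0,0,0,0,0,0],[0,0,-2,0,0,0],[0,0,-3,0,0,0]],
  ],
  grip=0.3,
)

```text
clock: 8.62
position: [0.511, 0.0872, 0.0634]
tool_rot: [3.141, 0.001, -0.25]
force: [0.7, -0.4, 0.8]
grip_width: 0.0554
```

Call:
servo_tool(
  rows=[
    [[-2,0,0,0,0,0],[-2,0.1,0,0,0,0],[-0.8,0,0,0,0,0],[0,0,0,0,0,0],[0,0,0,0,0,0]],
  ],
  grip=-1,
)

```text
clock: 9.25
position: [0.4656, 0.0981, 0.0633]
tool_rot: [-3.141, -0.0, -0.25]
force: [-0.3, 0.4, 0.7]
grip_width: 0.0001
```

```bash
python3 - <<'E'
from h import *
import pickle
s=bot.observe(); print(s['position'],s['tool_rot'],s['force'],s['grip_width'])
f=bot.grab_frame('wrist'); save('w5',f['image']); pickle.dump((s,f),open('w5.pkl','wb'))
g=bot.grab_frame('side')['image'];save('s5',cv2.resize(g[250:360,200:390],None,fx=4,fy=4))
E
```

```text
[0.46558798 0.09812636 0.06331059] [-3.14141659e+00 -4.60730396e-04 -2.50418989e-01] [-0.28614458  0.44836965  0.6839495 ] 9.480528100310446e-05
```

View pics/w5.png

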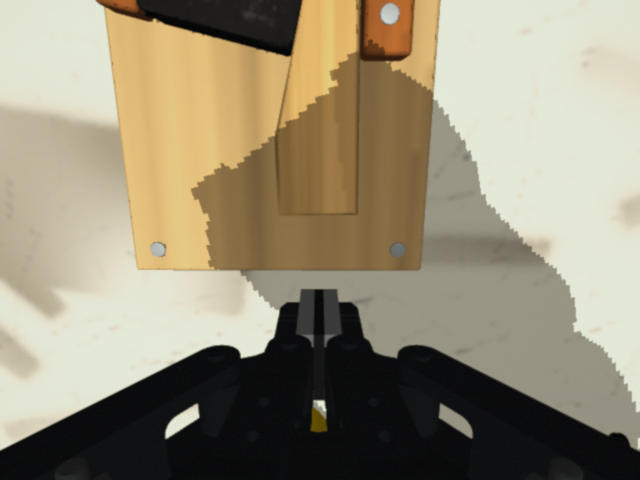

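View pics/s5.png

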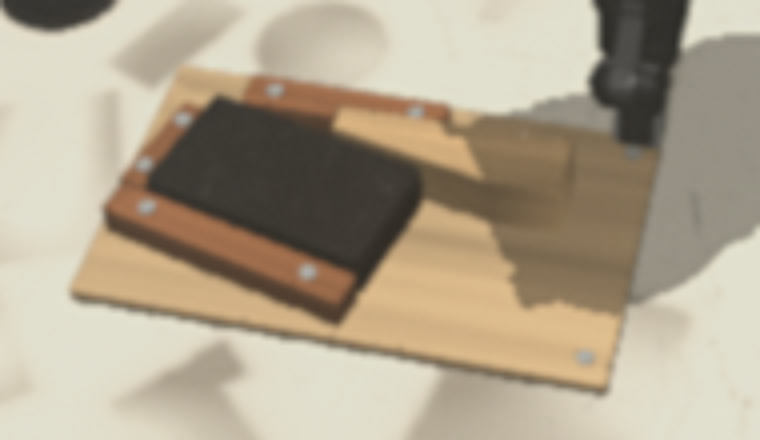

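```bash
cat >> h.py <<'E'
o=np.array([.554,.0556]);a=-.25;RJ=np.array([[np.cos(a),-np.sin(a)],[np.sin(a),np.cos(a)]])
def J(c,uv,z): return np.round((ray(c,uv,z)[:,:2]-o)@RJ*1e3,1)
def tj(p): return np.round((np.array(p)[:2]-o)@RJ*1e3,1)
E
python3 - <<'E'
from h import *
import pickle
s,f=pickle.load(open('w5.pkl','rb'));c=wcam(s,f)
print('tcp',tj(s['position']),'head end',J(c,[[279,214],[357,214],[277,132]],.038),'case',J(c,[[292,53]],.032),'railtopleft',J(c,[[361,57],[411,59]],.026),'plate',J(c,[[137,269],[421,269]],.008))
E
```

```text
tcp [-96.2  19.3] head end [[-64.   35.3]
 [-64.1   2.6]
 [-30.8  35.2]] case [[-1.1 29.1]] railtopleft [[ -1.7   1.5]
 [ -2.4 -18.8]] plate [[-99.4 111.8]
 [-99.5 -33.8]]
```

Call:
servo_tool(
  rows=[
    [[0,0.2,2,0,0,0],[0,0,2.7,0,0,0],[1,0,0,0,0,0],[0.7,0,0,0,0,0],[0,0,0,0,0,0]],
  ],
)

```text
clock: 9.98
position: [0.4821, 0.0919, 0.0172]
tool_rot: [-3.141, -0.002, -0.251]
force: [-0.7, -0.2, -0.1]
grip_width: -0.0004
```

Call:
servo_tool(
  rows=[
    [[0.4,0,0,0,0,0],[0.4,0,0,0,0,0],[0,0,0,0,0,0]],
  ],
)

```text
clock: 10.35
position: [0.4889, 0.09, 0.0164]
tool_rot: [-3.141, -0.0, -0.25]
force: [-0.2, 0.0, -0.1]
grip_width: -0.0001
```

Call:
servo_tool(
  rows=[
    [[0.3,0,0,0,0,0],[0.3,0,0,0,0,0],[0,0,0,0,0,0]],
  ],
)

```text
clock: 10.72
position: [0.4946, 0.0886, 0.0163]
tool_rot: [-3.142, -0.0, -0.25]
force: [-0.1, 0.5, 0.0]
grip_width: -0.0002
```

Call:
servo_tool(
  rows=[
    [[0.3,0,0,0,0,0],[0,0,0,0,0,0]],
  ],
)

```text
clock: 10.98
position: [0.497, 0.0876, 0.0162]
tool_rot: [3.141, 0.001, -0.25]
force: [-3.0, -1.9, 0.7]
grip_width: 0.0004
```

Call:
servo_tool(
  rows=[
    [[0.3,0,0,0,0,0],[0,0,0,0,0,0]],
  ],
)

```text
clock: 11.22
position: [0.4985, 0.0867, 0.016]
tool_rot: [3.14, 0.003, -0.25]
force: [-10.5, -1.7, 5.2]
grip_width: 0.0002
```

Call:
servo_tool(
  rows=[
    [[0.2,0,0,0,0,0],[0,0,0,0,0,0]],
  ],
)

```text
clock: 11.48
position: [0.4986, 0.0866, 0.0158]
tool_rot: [3.139, 0.006, -0.249]
force: [-21.4, 2.8, 12.8]
grip_width: 0.0001
```

Call:
servo_tool(
  rows=[
    [[0.2,0,0,0,0,0],[0,0,0,0,0,0]],
  ],
)

```text
clock: 11.72
position: [0.4986, 0.0866, 0.0155]
tool_rot: [3.138, 0.01, -0.249]
force: [-31.7, 5.9, 18.9]
grip_width: 0.0002
```

Call:
servo_tool(
  rows=[
    [[-0.8,0,0,0,0,0],[-1,0,0,0,0,0],[-1,0,-2,0,0,0],[-1,0,-2,0,0,0],[0,0,0,0,0,0]],
  ],
)

```text
clock: 12.35
position: [0.4676, 0.096, 0.0574]
tool_rot: [-3.14, -0.002, -0.25]
force: [-0.4, -0.4, 0.1]
grip_width: -0.0
```

```bash
python3 - <<'E'
from h import *
import pickle
s=bot.observe(); print(s['position'],tj(s['position']),s['tool_rot'],s['force'],s['grip_width'])
f=bot.grab_frame('wrist'); save('w6',f['image']); pickle.dump((s,f),open('w6.pkl','wb'))
g=bot.grab_frame('side')['image'];save('s6',cv2.resize(g[250:360,200:390],None,fx=4,fy=4))
E
```

```text
[0.46763123 0.0959688  0.05742093] [-93.7  17.7] [-3.14030235e+00 -2.10095268e-03 -2.49751379e-01] [-0.36106148 -0.38271872  0.11360772] -2.7327538009284968e-05
```

View pics/w6.png

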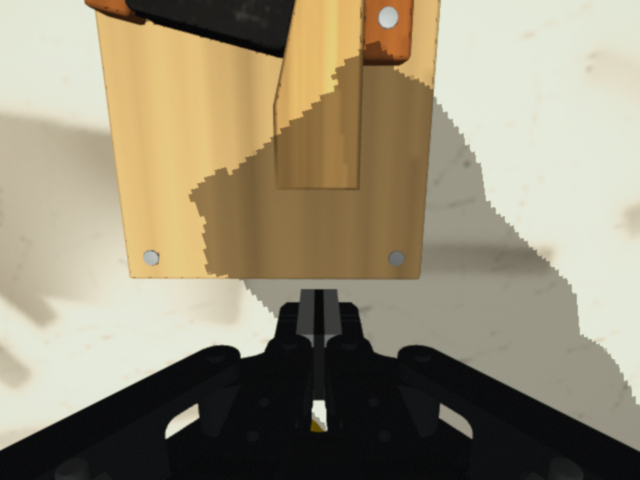

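View pics/s6.png

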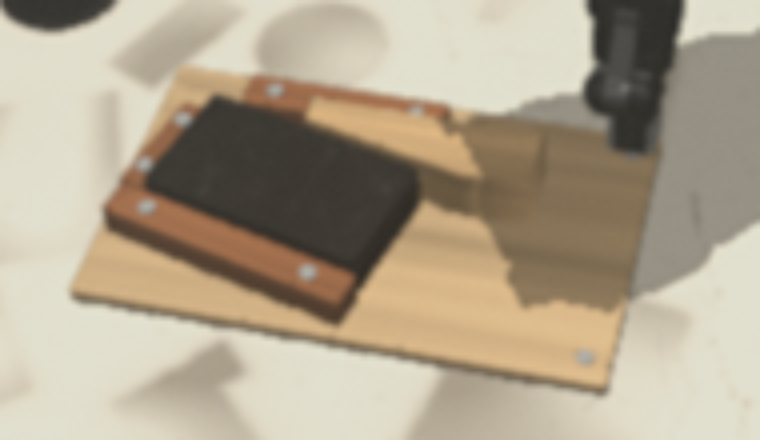

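```bash
python3 - <<'E'
from h import *
import pickle
s,f=pickle.load(open('w6.pkl','rb'));c=wcam(s,f)
print('head end',J(c,[[277,188],[359,189],[275,103]],.038),'case',J(c,[[283,55]],.032),'rail right c',J(c,[[410,64]],.026),'plate',J(c,[[130,278],[420,278]],.008))
t=bot.grab_frame('top');print('top case',J(t,np.array([[0,0]]),.032)); save('top6',cv2.resize(t['image'][105:275,160:310],None,fx=3.5,fy=3.5,interpolation=cv2.INTER_CUBIC))
pickle.dump(t,open('top6.pkl','wb'))
E
```

```text
head end [[-49.7  33.7]
 [-50.1   1.1]
 [-17.6  33.6]] case [[-0.1 30.7]] rail right c [[ -2.5 -18.8]] plate [[-99.6 111.7]
 [-99.5 -33.6]]
top case [[232.4 534.1]]
```

View pics/top6.png

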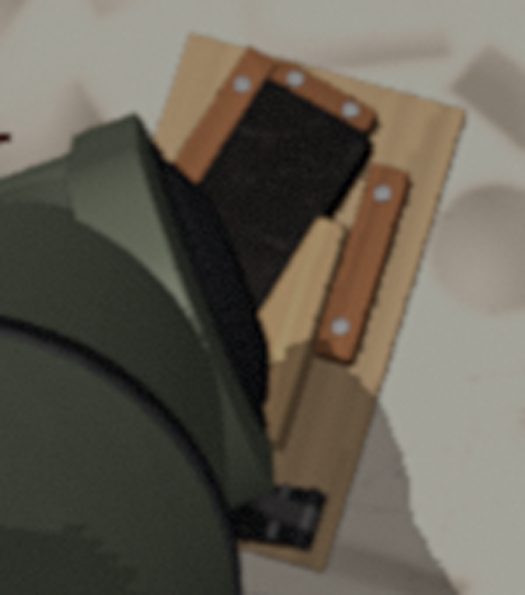

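Call:
servo_tool(
  rows=[
    [[0,0,-4,0,0,0],[0,0,-4,0,0,0],[0,4,-4,0,0,0],[0,5,-2,0,0,0],[0,5,0,0,0,0]],
  ],
)

```text
clock: 13.12
position: [0.433, -0.0416, 0.1972]
tool_rot: [-3.141, -0.002, -0.25]
force: [0.2, 0.1, -0.4]
grip_width: -0.0
```

Call:
servo_tool(
  rows=[
    [[0,5,0,0,0,0],[0,5,0,0,0,0],[0,4,0,0,0,0],[0,0,0,0,0,0],[0,0,0,0,0,0]],
  ],
)

```text
clock: 13.75
position: [0.3981, -0.1754, 0.1958]
tool_rot: [-3.141, 0.001, -0.25]
force: [0.5, 0.4, 0.2]
grip_width: -0.0003
```

```bash
python3 - <<'E'
from h import *
import pickle
s=bot.observe(); print(s['clock'],s['position'],s['force'])
t=bot.grab_frame('top'); save('top7',cv2.resize(t['image'][105:275,160:310],None,fx=3.5,fy=3.5,interpolation=cv2.INTER_CUBIC));save('top7f',t['image'])
pickle.dump(t,open('top7.pkl','wb'))
g=bot.grab_frame('side')['image'];save('s7',cv2.resize(g[150:360,200:390],None,fx=2.8,fy=2.8))
E
```

```text
13.75 [ 0.39808966 -0.17544658  0.19583874] [0.50760481 0.4453091  0.19738435]
```

View pics/top7.png

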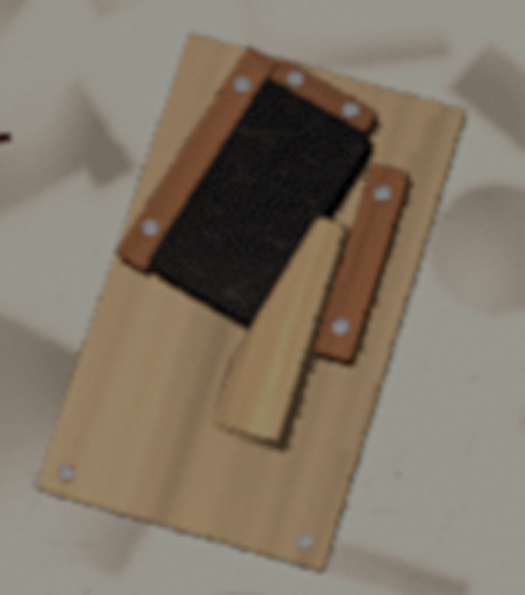

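View pics/s7.png

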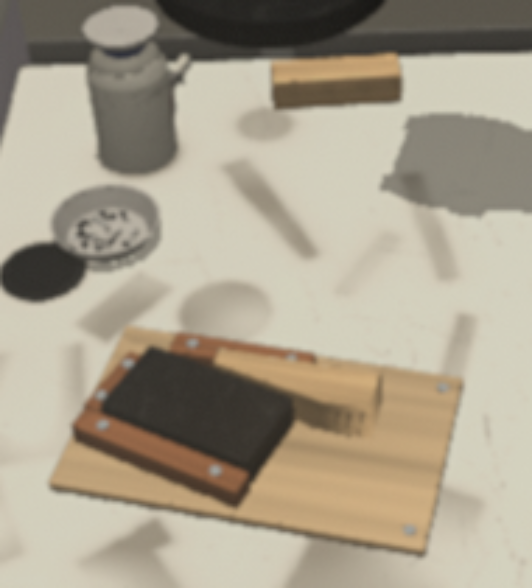

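```bash
python3 - <<'E'
from h import *
import pickle
t=pickle.load(open('top7.pkl','rb')); q=lambda l:np.array(l)/3.5+[160,105]
c=J(t,q([[268,84],[371,148],[247,327],[152,270]]),.032);print('case',c,c.mean(0))
w=ray(t,q([[325,216],[346,227],[283,441],[217,422]]),.038)
th,oo,_,e=fit2(np.array([[96,-3],[96,-17],[-16,-17],[-16,17]])/1e3,w);print('wedge',th,tj(oo),np.round(e*1e3,1))
m=cv2.inRange(cv2.cvtColor(t['image'],cv2.COLOR_RGB2HSV),(8,70,60),(25,255,255))
for cc in cv2.findContours(m,0,1)[0]:
    if cv2.contourArea(cc)>300: print(cv2.minAreaRect(cc)[0])
E
```

```text
case [[120.7  59.8]
 [103.4   1.7]
 [  0.5  32.7]
 [ 14.7  85.1]] [59.825 44.825]
wedge -0.2397971027080935 [-33.9  15.1] [[-0.   1.2]
 [ 1.8 -2. ]
 [-0.9 -0.3]
 [-1.   1.1]]
(231.45547485351562, 190.2119140625)
```

```bash
python3 - <<'E'
from h import *
print(bot.job_done())
E
```

```text
the job is handed in; nothing more can be done
None
```

The wedge is in the slot and driven home, and the case is hard against the side rail. I handed the job in at about 14 s of the 56 s allowed, with no verdict reported. I gripped the wedge by its head, laid it thin end first in the slot with its slanting side to the case and let go. Then I pushed the head with the shut fingers, up to 32 N along the slot; the wedge did not move between about 10 N and 32 N.

Last checks:
- **Wedge:** its origin was at about x = -34 mm in the jig frame in both the wrist and top views (tight is -34). It was flat and within about 1° of the jig's axis. It had not sprung back after I withdrew.
- **Case:** its centre measured about (60, 45) mm in the top view, against (62, 46) when tight. The top view read about 1.5 mm low in y at the guide rail, so this agrees with tight.
- **Straight block:** the side view showed it lying apart and not visibly moved, but I did not measure its final position. The colour mask on the last top view did not pick it up, probably because the arm was in the way.
- **Robot:** it stands clear of everything with no force on the tool.

**Not checked:**
- The remaining clamping force between wedge, case and jig cannot be measured. I inferred it from the hard stop.
- The push also showed about 19 N upward on the tool, which I did not explain.

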